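Clamp the chocolate mould on the vibrating table

TASK

Get the empty chocolate mould ready for filling: push it along the vibrating table until it is fully home against the end stop, sliding it and never lifting it. Then push the handle of the open toggle clamp over past its middle, so that it snaps shut and its foot holds the mould down. Leave the jar, the cup and the bowl where they stand.

Things in the scene. Friction and masses are not known exactly. Their poses are not given: they have to be found in the camera images.
- machine: White bench-top vibrating table, fixed. z up; y along its length, the way the mould is pushed. Origin on the bench surface below the centre of the mould when home. Bare aluminium top plate 200 mm (x) by 480 mm (y -260 to +220 mm), 100 mm above the bench. Steel side guides 10 mm high above the plate (y -260 to +140 mm) leave a 141 mm wide track centred on x = 0, open at the -y end.
- stop_face (a point): Middle of the end stop's face at plate height (axes as machine): a steel bar across the +y end of the track, 18 mm high, 12 mm thick, its face 138.5 mm along +y from the machine's origin. The mould's +y end must come to rest against it.
- mould: White rigid plastic chocolate mould, 135 mm (x) by 275 mm (y) by 26 mm high, 18 cavities 14 mm deep, solid 30 mm lands at both ends; about 0.5 kg, loose. Origin: centre of underside; axes as machine. Starts flat between the guides, about 40 to 100 mm short of the stop. Its bare -y end face can be pushed. Slides at 1 to 5 N. Home at y = +1 mm in the machine's frame.
- clamp_pivot (a point): Hinge axis of the toggle clamp, mid-width, 147 mm above the bench; axes as machine, the hinge runs along x. The clamp is bolted to the plate behind the stop: 182 mm along +y from the machine's origin and up to 40 mm either side in x. Its steel base is 50 by 50 mm and reaches 12 mm above the pivot.
- clamp_lever (a joint): Lever angle, rad. 0 = open (start): handle leans 0.55 from vertical to +y, away from the mould, arm stands up. Grows as the handle is pushed over to -y. Over-centre spring: below 0.55 (handle upright) it springs back, above it snaps to about 1.10: handle leans 0.55 to -y and the foot, 65 mm to -y of the pivot, presses on the land of the mould (1.12 = mechanical end). Needs 2 to 8 N at the tip.
- handle_tip (a point): Centre of the free end of the clamp's flat black plastic handle, 112 mm from the pivot. The black grip is 28 mm wide (x), 14 mm thick and 72 mm long back from this end, on a thinner steel stem. Axes turn with the lever.
- jar: Bystander: closed jar, 62 mm across, 100 mm high, standing on the bench beyond the machine (its +x side). Origin at the centre of its underside.
- cup: Bystander: open steel cup, 72 mm across, 75 mm high, standing on the bench just past the clamp end of the machine. Origin at the centre of its underside.
- bowl: Bystander: small aluminium bowl, 110 mm across, 50 mm high, on the bench beyond the machine (its +x side). Origin at the centre of its underside.

How it is judged:
On the way, in this order (a step that is already met when the one before it is completed fails the run):
1. the mould is fully home against the end stop, flat on the plate, with the clamp still open (y of mould in the frame of machine above -0.003 m and z of mould in the frame of machine below 0.105 m and angle between mould's own z axis and vertical below 0.04 rad and value of joint clamp_lever below 0.4 rad), for 0.2 s.
2. the clamp has snapped shut on the mould (y of mould in the frame of machine above -0.003 m and value of joint clamp_lever above 1.03 rad and contact force between clamp_lever and mould above 1 N), for 0.2 s.
At the end, for the whole second after the job is handed in: The mould lies flat on the plate within 4 mm of the end stop, at rest; the clamp lever is shut (above 1.03 rad) and its foot presses on the mould with more than 1 N (all of step 2 and z of mould in the frame of machine below 0.105 m and angle between mould's own z axis and vertical below 0.04 rad and linear speed of mould below 0.02 m/s); the robot touches nothing.
It fails at once if the mould is lifted off the plate by more than 10 mm or tipped by more than 0.12 rad (z of mould in the frame of machine above 0.11 m or angle between mould's own z axis and vertical above 0.12 rad).
It fails at once if the jar, cup or bowl is shifted by more than 20 mm or tipped (distance of any of jar, cup, bowl from where it was at the start of the episode above 0.02 m or angle between any of jar, cup, bowl's own z axis and vertical above 0.3 rad).
It also fails if it takes over 48 s, if anything falls off the work surface, if the arm or the gripper's body presses on something with over 40 N, if the wrist force passes 120 N, or if a joint passes its speed limit or range.

ROBOT

A 7-joint arm with a two-finger parallel gripper is mounted at the origin on the work surface. World frame = base frame: x ahead of the robot, y to its left, z up, the work surface at z = 0. Lengths are in m, angles in rad, forces in N, time in s.
With the tool pointing down it reaches from about 0.375 to 0.925 m from the base axis. Payload 3.1 kg.
Tool frame: the origin (TCP) lies between the finger pads; the fingertips stand 22 mm ahead of it and the grasp point (between the pads) lies 3 mm ahead of it; z points along the fingers, y is the line along which they close (so a half turn about z gives the same grasp; the last joint's range is limited). The gripper opens to 85 mm and grips with 20 to 120 N. Pads are 22 mm wide; open, the fingers measure 114 mm over their backs; the gripper's body (76 mm by 85 mm) begins 54 mm behind the grasp point. The pads swing forward as they close: fully open they stand 13 mm farther back than shut.
Start: joints at [1.249, 0.383, 0.044, 1.598, -0.018, 1.161, -0.05], TCP at [0.144, -0.634, 0.253] pointing down, gripper open.
Joint ranges: [-2.61, 2.61], [-0.41, 2.15], [-1.48, 1.57], [0, 2.5], [-1.57, 4.71], [0.05, 1.97], [-2.85, 2.85]. Speed limits (rad/s): [2.79, 2.79, 3.14, 3.14, 3.14, 3.14, 3.14].

INTERFACE

Orientations are given as a rotation vector (axis times angle).
In Python, from plant import manip gives the robot as it stands.
- The arm moves only by the tool carry_out, never from a script. Its argument "rows" is a list of rows, each a list of 5 numbers: the finger opening in mm, from 0 to 85.4, then the shift along the tool's x, y, z in mm, then the turn about the tool's z in rad. A call has 1 to 20 rows; each row is the pose to reach, as a shift and turn from the pose commanded when the call began, along the tool's axes at that moment; what a row does not reach only later rows make up. A row lasts 1/10 s, in which the tool goes at most 50 mm and 8.59 degrees, less where a joint would pass 70% of its speed; a pose out of reach is approached as far as the arm can. A call with a gripper value outside its range is refused whole. The fingers move at their own pace and stop on an object; "newtons" is the grip in N (left out, the last holds). Time passes only in rows, so rows that repeat a pose let the fingers close. It gives the time, the measured TCP pose, the force, the opening and the grip force at its end, in the units of the state.
- manip.read_state(): the state, without advancing time (a new reading comes with each control period).
- manip.get_image(name): name is "side" or "top"; returns a dict with "pixels" (480x640x3 uint8, red, green, blue), "fov_y" (degrees; the focal length in pixels is half the picture's height over the tangent of half this angle, whatever the lens; pixels are square), "cx", "cy" (the principal point, pixels), "rvec" (rotation vector, rad) and "tvec" (3), from world to camera coordinates, as OpenCV has them. Camera axes: x right, y down, z forward; pixel columns grow to the right and rows downward; lengths in m; the calibration is good to about 2 mm. A picture is of the moment at which its call begins. There is no depth.
- manip.sign_off(): hands the job in; it is judged then, once.
The state is a dict: "time_s": time; "joints": joint angles; "dq": joint speeds; "effort": joint torques, N m; "tcp_pos": TCP position; "tool_rot": TCP orientation; "contact_force": force on the tool from outside, world axes, zero at the start; "moment": the same for the moment, N m; "width": finger opening in m; "finger_force": force on a finger pad.
Only numpy, scipy, OpenCV 4.12 (cv2) and the standard library are available. Lean on these libraries where they do the work, as an engineer would, in place of code of your own. Each camera call takes 0.05 s, during which the arm holds its last target. There are 200 camera calls.

## Working session

There is one attempt and no reset: what is moved stays moved. The work goes in short steps, Python scripts to look and compute and a tool call to move; the robot and the scene stay as the last step left them, time stands still between calls to the robot, and variables do not carry over. Pictures are saved under pics/ and viewed, at most 10 in all, crops included, and the job is handed in when it is done.

Besides the shell and the picture viewer there is one more tool, called after "Call:" by a JSON object that holds its "name" and its "arguments", one argument or row to a line. carry_out: Moves the arm, as the interface text tells. Its arguments: {"type":"object","properties":{"rows":{"type":"array"},"newtons":{"type":"number"}},"required":["rows"]}

```bash
mkdir -p pics && cat > h.py <<'E'
import numpy as np, cv2
from plant import manip
def cam(n):
    d=manip.get_image(n); f=240/np.tan(np.radians(d["fov_y"])/2)
    K=np.array([[f,0,d["cx"]],[0,f,d["cy"]],[0,0,1]]); R=cv2.Rodrigues(np.array(d["rvec"],float))[0]
    return d["pixels"],K,R,np.array(d["tvec"],float)
def atz(c,uv,z):
    _,K,R,t=c; o=-R.T@t; r=R.T@np.linalg.inv(K)@np.array([*uv,1.]); return o+r*(z-o[2])/r[2]
def proj(c,p):
    _,K,R,t=c; q=K@(R@np.array(p)+t); return q[:2]/q[2]
def save(c,name): cv2.imwrite("pics/"+name,c[0][:,:,::-1])
E
python3 - <<'E'
from h import *
for n in("side","top"):
    c=cam(n); save(c,n+"0.png"); print(n,c[1].round(1).tolist(),(-c[2].T@c[3]).round(3),c[2].round(2).tolist())
s=manip.read_state(); print({k:s[k] for k in("time_s","tcp_pos","tool_rot","contact_force","width")})
E
```

```text
side [[456.0, 0.0, 313.3], [0.0, 456.0, 242.9], [0.0, 0.0, 1.0]] [ 0.568 -0.532  0.602] [[1.0, -0.1, 0.01], [-0.05, -0.57, -0.82], [0.08, 0.81, -0.57]]
top [[484.9, 0.0, 316.6], [0.0, 484.9, 243.3], [0.0, 0.0, 1.0]] [0.556 0.062 0.937] [[-0.0, -1.0, -0.01], [-1.0, 0.0, -0.08], [0.08, 0.01, -1.0]]
{'time_s': 0.1, 'tcp_pos': array([ 0.14410314, -0.63300547,  0.25201801]), 'tool_rot': array([-3.11962150e+00, -3.50729556e-01,  5.79477235e-04]), 'contact_force': array([ 0.07360237, -0.84442016,  0.47663493]), 'width': 0.08523067002796839}
```

View pics/top0.png

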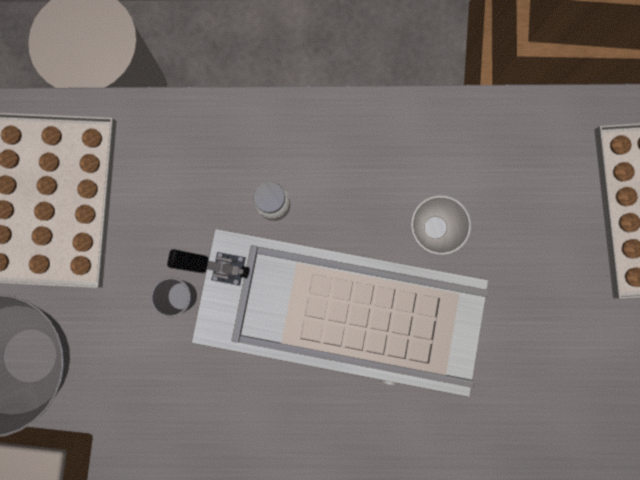

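View pics/side0.png

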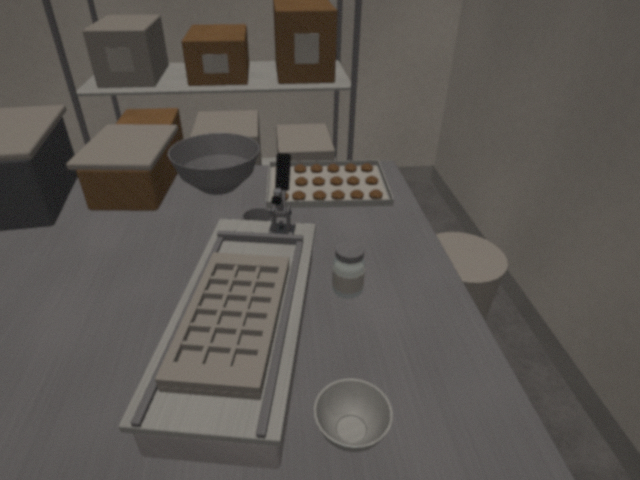

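The top picture shows the plate corners at about (217,232), (487,282), (469,394) and (194,344). The mould's -y end runs from (458,293) to (446,374), the clamp is at (228,268) and the handle tip near (170,260). The jar is at (271,200), the cup at (175,297) and the bowl at (441,225). The side view confirms the handle leans away from the mould.

```bash
cat > m.py <<'E'
from h import *
# machine frame: rigid 2D fit of plate corners
def fit(c):
    uv=[(217,231.5),(487.5,282),(469,394.5),(193.5,344)]
    W=np.array([atz(c,p,.1)[:2] for p in uv]); M=np.array([(.1,.22),(.1,-.26),(-.1,-.26),(-.1,.22)])
    H=(M-M.mean(0)).T@(W-W.mean(0)); a=np.arctan2(H[0,1]-H[1,0],H[0,0]+H[1,1])
    R=np.array([[np.cos(a),-np.sin(a)],[np.sin(a),np.cos(a)]]); o=W.mean(0)-R@M.mean(0)
    return a,R,o,W-(M@R.T+o)
E
python3 - <<'E'
from m import *
c=cam("top"); a,R,o,res=fit(c); print("yaw",a,"o",o,(res*1000).round(1).tolist())
mf=lambda uv,z:((R.T@(atz(c,uv,z)[:2]-o))*1000).round(1)
print("mould -y end",mf((458,293),.126),mf((446,374),.126),"+y",mf((296,264),.126),mf((283,343),.126))
print("clamp",mf((228,268),.159),"tip",mf((170,260),.243))
print("cup",mf((175,297),.075),"jar",mf((271,195),.1),"bowl",mf((441,225),.05))
g=cv2.resize(c[0][215:405,150:500],None,fx=2.2,fy=2.2,interpolation=cv2.INTER_CUBIC)
cv2.imwrite("pics/topcrop.png",g[:,:,::-1])
s=cam("side")
for p in((.1,.22),(.1,-.26),(-.1,-.26),(-.1,.22)): print(p,proj(s,[*(R@p+o),.1]).round(1))
E
```

```text
yaw -0.18325960020955492 o [0.50966865 0.05047856] [[-2.6, -3.3], [-3.2, 2.9], [4.9, 2.9], [0.9, -2.5]]
mould -y end [  67.9 -204.1] [ -65.9 -205.7] +y [66.6 69. ] [-65.5  66.1]
clamp [ 39.6 173.3] tip [ 36.2 241.1]
cup [-28.3 272.6] jar [177.9 135.9] bowl [ 187.1 -174.8]
(0.1, 0.22) [313.3 223.4]
(0.1, -0.26) [278.5 441.6]
(-0.1, -0.26) [114.6 427.7]
(-0.1, 0.22) [217.  218.3]
```

View pics/topcrop.png

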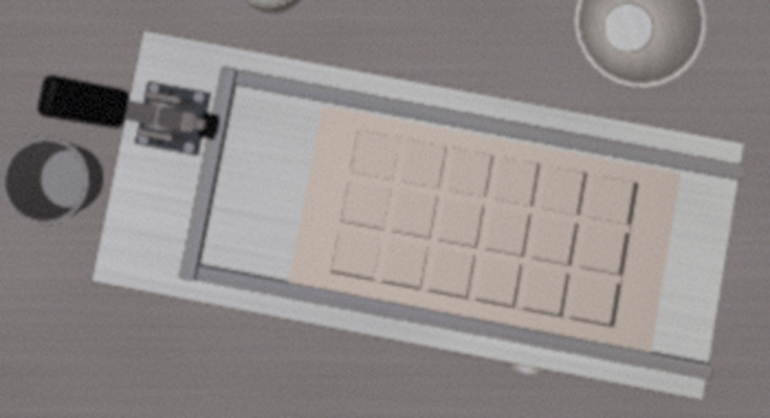

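```bash
cat > go.py <<'E'
import sys; from h import *
a=-.1833; o=np.array([.5097,.0505]); Rm=np.array([[np.cos(a),-np.sin(a)],[np.sin(a),np.cos(a)]])
def info(*t):
    s=manip.read_state(); T=cv2.Rodrigues(np.array(s["tool_rot"]))[0]; p=np.array(s["tcp_pos"])
    print("t",s["time_s"],"machine xyz",(Rm.T@(p[:2]-o)*1e3).round(1),(p[2]*1e3).round(1),"F",s["contact_force"].round(1),"w",round(s["width"]*1e3,1),
     "yaw tool x rel machine",round(np.arctan2(T[1,0],T[0,0])-a,3))
    if t:
        w=np.array([*(o+Rm@(np.array(t[:2])/1e3)),t[2]/1e3]); print("tool shift mm",(T.T@(w-p)*1e3).round(1))
info(*map(float,sys.argv[1:]))
E
python3 go.py 0 -245 230
```

```text
t 0.2 machine xyz [-234.8 -738.9] 252.4 F [ 0.3 -0.5 -0.4] w 85.3 yaw tool x rel machine 0.407
tool shift mm [ 411.2 -360.5   23. ]
```

Call:
{"name": "carry_out", "arguments": {
  "rows": [
    [0,411,-360,20,0.407],
    [0,411,-360,20,0.407],
    [0,411,-360,20,0.407],
    [0,411,-360,20,0.407],
    [0,411,-360,20,0.407],
    [0,411,-360,20,0.407],
    [0,411,-360,20,0.407],
    [0,411,-360,20,0.407],
    [0,411,-360,20,0.407],
    [0,411,-360,20,0.407],
    [0,411,-360,20,0.407],
    [0,411,-360,20,0.407],
    [0,411,-360,20,0.407],
    [0,411,-360,20,0.407],
    [0,411,-360,20,0.407],
    [0,411,-360,20,0.407]
  ],
  "newtons": 40
}}

```text
time_s: 1.8
tcp_pos: [0.4642, -0.1932, 0.2332]
tool_rot: [3.128, -0.293, -0.001]
contact_force: [-0.5, 1.0, -0.2]
width: -0.0001
finger_force: 0.0
```

```bash
python3 go.py 0 -245 140; python3 - <<'E'
from h import *
c=cam("side"); save(c,"side1.png")
s=manip.read_state()
for d in(.022,.035): print(proj(c,np.array(s["tcp_pos"])-[0,0,d]))
E
```

```text
t 1.8 machine xyz [  -0.3 -247.9] 233.2 F [-0.5  1.  -0.2] w -0.1 yaw tool x rel machine -0.003
tool shift mm [ 0.3 -2.9 93.2]
[184.29670101 364.3636469 ]
[186.13825967 372.27517198]
```

View pics/side1.png

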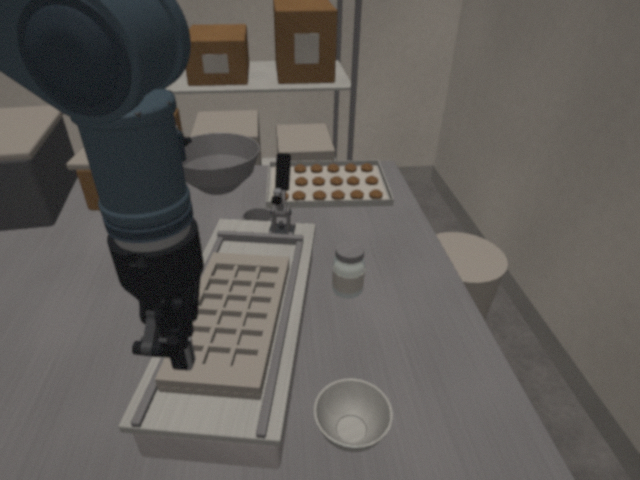

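The closed fingertips are at about (183,367), which matches 22 mm ahead of the TCP. The finger linkage sticks out towards ±y, so I'll turn the tool 90° to get a clean face for pushing.

```bash
python3 -c "
from h import *
print(manip.read_state()['joints'].round(2))"
```

```text
[ 0.57  0.14 -0.28  1.95  0.05  1.05 -1.48]
```

Call:
{"name": "carry_out", "arguments": {
  "rows": [
    [0,0,-3,40,-1.568],
    [0,0,-3,80,-1.568],
    [0,0,-3,88,-1.568],
    [0,0,-3,88,-1.568],
    [0,0,-3,88,-1.568],
    [0,0,-3,88,-1.568],
    [0,0,-3,88,-1.568],
    [0,0,-3,88,-1.568],
    [0,0,-3,88,-1.568],
    [0,0,-3,88,-1.568],
    [0,0,-3,88,-1.568],
    [0,0,-3,88,-1.568],
    [0,0,-3,88,-1.568],
    [0,0,-3,88,-1.568]
  ]
}}

```text
time_s: 3.25
tcp_pos: [0.4656, -0.1889, 0.1453]
tool_rot: [2.42, 2.004, -0.0]
contact_force: [0.9, -0.1, 0.5]
width: -0.0
finger_force: 0.0
```

```bash
python3 go.py 0 -222 132
```

```text
t 3.25 machine xyz [   0.3 -243.4] 145.3 F [ 0.9 -0.1  0.5] w -0.0 yaw tool x rel machine 1.566
tool shift mm [21.4 -0.3 13.3]
```

Call:
{"name": "carry_out", "arguments": {
  "rows": [
    [0,0,0,6,0],
    [0,0,0,13,0],
    [0,6,0,13,0],
    [0,12,0,13,0],
    [0,18,0,13,0],
    [0,22,0,13,0],
    [0,26,0,13,0],
    [0,30,0,13,0],
    [0,35,0,13,0],
    [0,40,0,13,0],
    [0,45,0,13,0],
    [0,50,0,13,0],
    [0,55,0,13,0],
    [0,60,0,13,0],
    [0,65,0,13,0],
    [0,70,0,13,0]
  ]
}}

```text
time_s: 4.85
tcp_pos: [0.4788, -0.1197, 0.1325]
tool_rot: [2.418, 2.005, -0.0]
contact_force: [-1.1, -5.0, 2.6]
width: 0.0
finger_force: 2.6
```

```bash
python3 go.py 0 -147.5 132; python3 - <<'E'
from h import *
c=cam("side"); cv2.imwrite("pics/side2.png",cv2.resize(c[0][200:450,80:380],None,fx=2.4,fy=2.4,interpolation=2)[:,:,::-1])
E
```

```text
t 4.85 machine xyz [   0.6 -173. ] 132.5 F [-1.1 -5.   2.6] w 0.0 yaw tool x rel machine 1.568
tool shift mm [25.5 -0.7  0.5]
```

View pics/side2.png

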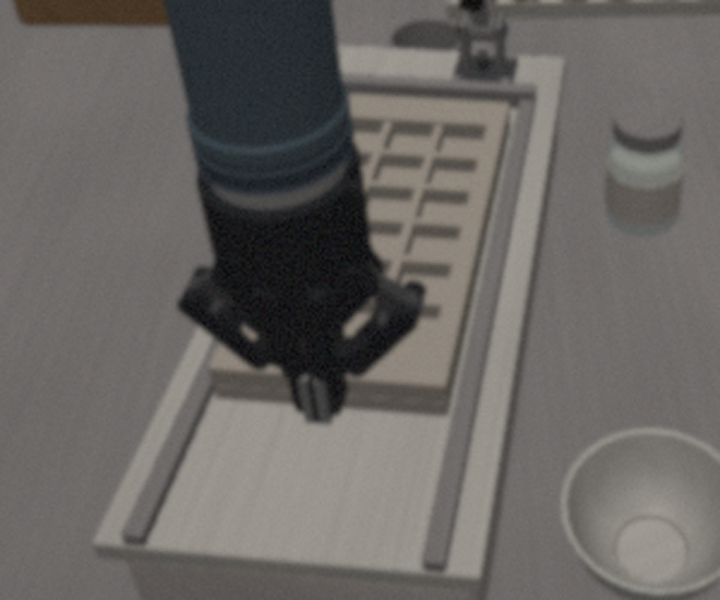

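The fingers push squarely on the middle of the mould's end, near crop pixel (320,400), and the mould is sliding straight between the guides.

Call:
{"name": "carry_out", "arguments": {
  "rows": [
    [0,4,0,0,0],
    [0,8,0,0,0],
    [0,12,0,0,0],
    [0,15,0,0,0],
    [0,18,0,0,0],
    [0,20,0,0,0],
    [0,21,0,0,0],
    [0,22,0,0,0]
  ]
}}

```text
time_s: 5.7
tcp_pos: [0.4827, -0.0986, 0.1325]
tool_rot: [2.418, 2.005, -0.001]
contact_force: [-2.2, -5.1, 3.1]
width: -0.0001
finger_force: 2.8
```

Call:
{"name": "carry_out", "arguments": {
  "rows": [
    [0,1,0,0,0],
    [0,2,0,0,0],
    [0,3,0,0,0],
    [0,3,0,0,0]
  ]
}}

```text
time_s: 6.1
tcp_pos: [0.4833, -0.0955, 0.1325]
tool_rot: [2.418, 2.005, -0.001]
contact_force: [0.1, -4.7, 2.7]
width: -0.0001
finger_force: 2.5
```

Not at the stop yet, so I keep pushing until the force rises.

Call:
{"name": "carry_out", "arguments": {
  "rows": [
    [0,1,0,0,0],
    [0,2,0,0,0],
    [0,2,0,0,0]
  ]
}}

```text
time_s: 6.4
tcp_pos: [0.4836, -0.0936, 0.1325]
tool_rot: [2.418, 2.005, -0.001]
contact_force: [-0.8, -4.7, 2.9]
width: -0.0004
finger_force: 2.6
```

Call:
{"name": "carry_out", "arguments": {
  "rows": [
    [0,1,0,0,0],
    [0,2,0,0,0],
    [0,2,0,0,0]
  ]
}}

```text
time_s: 6.7
tcp_pos: [0.4839, -0.092, 0.1325]
tool_rot: [2.418, 2.005, -0.002]
contact_force: [-1.2, -6.3, 2.6]
width: -0.0001
finger_force: 2.9
```

```bash
python3 go.py 0 -147.5 132
```

```text
t 6.7 machine xyz [   0.6 -144.8] 132.5 F [-1.2 -6.3  2.6] w -0.1 yaw tool x rel machine 1.568
tool shift mm [-2.7 -0.6  0.5]
```

Call:
{"name": "carry_out", "arguments": {
  "rows": [
    [0,1,0,0,0],
    [0,2,0,0,0],
    [0,2,0,0,0]
  ]
}}

```text
time_s: 7.0
tcp_pos: [0.4839, -0.092, 0.1325]
tool_rot: [2.418, 2.002, -0.005]
contact_force: [-1.8, -7.5, 3.0]
width: -0.0002
finger_force: 4.4
```

```bash
python3 go.py 0 -147.5 132
```

```text
t 7.0 machine xyz [   0.6 -144.8] 132.5 F [-1.8 -7.5  3. ] w -0.2 yaw tool x rel machine 1.567
tool shift mm [-2.7 -0.6  0.5]
```

Call:
{"name": "carry_out", "arguments": {
  "rows": [
    [0,2,0,0,0],
    [0,3,0,0,0],
    [0,3,0,0,0],
    [0,3,0,0,0]
  ]
}}

```text
time_s: 7.4
tcp_pos: [0.4839, -0.0919, 0.1325]
tool_rot: [2.419, 1.999, -0.009]
contact_force: [-3.1, -12.8, 4.7]
width: -0.0001
finger_force: 6.5
```

```bash
python3 go.py 0 -150 132; python3 - <<'E'
from h import *
c=cam("top"); cv2.imwrite("pics/top2.png",cv2.resize(c[0][215:405,150:500],None,fx=2.2,fy=2.2,interpolation=2)[:,:,::-1])
E
```

```text
t 7.4 machine xyz [   0.6 -144.7] 132.5 F [ -3.1 -12.8   4.7] w -0.1 yaw tool x rel machine 1.565
tool shift mm [-5.3 -0.5  0.6]
```

View pics/top2.png

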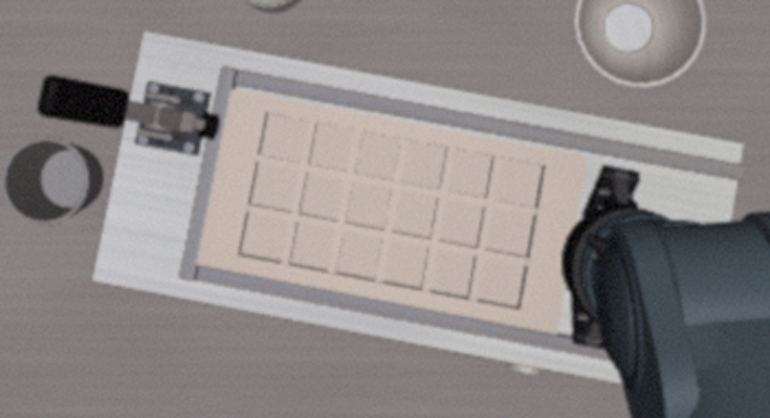

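The mould's +y edge lies flush on the stop from about crop (230,88) to (197,265), and the arm stalls against it with the force rising. It is home. Next I back off, rise and cross over to the far side of the handle.

Call:
{"name": "carry_out", "arguments": {
  "rows": [
    [0,-5,0,0,0],
    [0,-12,0,0,0],
    [0,-20,0,0,0],
    [0,-20,0,-50,0],
    [0,-20,0,-100,0],
    [0,-20,0,-150,0],
    [0,-20,0,-188,0],
    [0,-20,0,-188,0],
    [0,-20,0,-188,0]
  ]
}}

```text
time_s: 8.35
tcp_pos: [0.4818, -0.1051, 0.321]
tool_rot: [2.416, 2.007, 0.003]
contact_force: [-1.1, -0.6, -0.5]
width: 0.0002
finger_force: 0.0
```

```bash
python3 go.py 38 290 320; python3 -c "
from h import *
print(manip.read_state()['joints'].round(2))"
```

```text
t 8.35 machine xyz [   0.9 -158. ] 321.0 F [-1.1 -0.6 -0.5] w 0.2 yaw tool x rel machine 1.57
tool shift mm [448.1  36.6   1.3]
[ 0.69  0.06 -0.57  1.86  0.03  1.23 -0.08]
```

Call:
{"name": "carry_out", "arguments": {
  "rows": [
    [0,448,37,0,0],
    [0,448,37,0,0],
    [0,448,37,0,0],
    [0,448,37,0,0],
    [0,448,37,0,0],
    [0,448,37,0,0],
    [0,448,37,0,0],
    [0,448,37,0,0],
    [0,448,37,0,0],
    [0,448,37,0,0],
    [0,448,37,0,0],
    [0,448,37,0,0],
    [0,448,37,0,0],
    [0,448,37,0,0]
  ]
}}

```text
time_s: 9.75
tcp_pos: [0.601, 0.3252, 0.3203]
tool_rot: [2.42, 2.001, -0.001]
contact_force: [0.5, -0.1, 0.3]
width: -0.0002
finger_force: 0.0
```

```bash
python3 go.py 38 290 238; python3 - <<'E'
from h import *
c=cam("side"); cv2.imwrite("pics/side3.png",cv2.resize(c[0][80:330,150:450],None,fx=2.4,fy=2.4,interpolation=2)[:,:,::-1])
E
```

```text
t 9.75 machine xyz [ 39.7 286.7] 320.3 F [ 0.5 -0.1  0.3] w -0.2 yaw tool x rel machine 1.565
tool shift mm [ 3.3 -1.8 82.3]
```

View pics/side3.png

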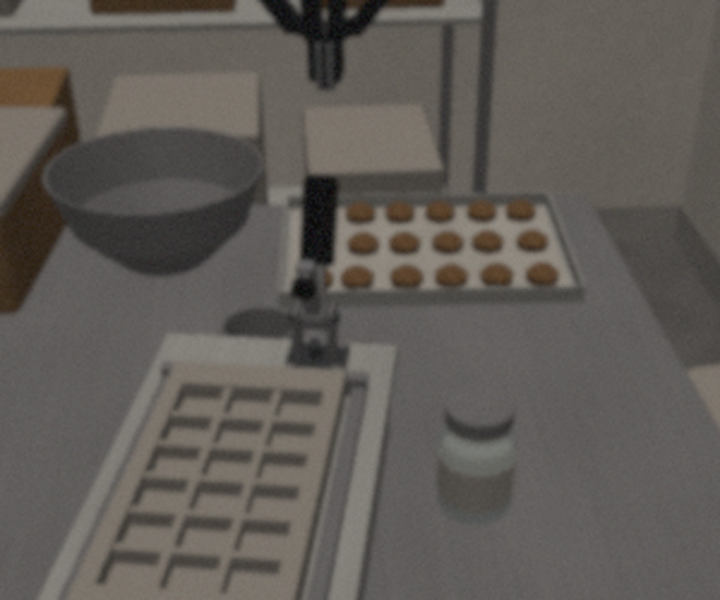

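The closed fingers (crop x≈325) line up with the handle (x≈322) and sit behind it. Down, then push.

Call:
{"name": "carry_out", "arguments": {
  "rows": [
    [0,0,-2,30,0],
    [0,0,-2,60,0],
    [0,0,-2,82,0],
    [0,0,-2,82,0],
    [0,-8,-2,82,0],
    [0,-16,-2,82,0],
    [0,-22,-2,82,0],
    [0,-28,-2,82,0],
    [0,-33,-2,82,0],
    [0,-38,-2,82,0],
    [0,-43,-2,82,0],
    [0,-48,-2,82,0],
    [0,-53,-2,82,0],
    [0,-58,-2,82,0]
  ]
}}

```text
time_s: 11.2
tcp_pos: [0.5879, 0.2728, 0.2402]
tool_rot: [-2.416, -2.007, -0.007]
contact_force: [0.8, 3.9, 2.2]
width: -0.0
finger_force: 1.7
```

```bash
python3 go.py 38 185 238; python3 - <<'E'
from h import *
c=cam("side"); cv2.imwrite("pics/side4.png",cv2.resize(c[0][80:330,150:450],None,fx=2.4,fy=2.4,interpolation=2)[:,:,::-1])
E
```

```text
t 11.2 machine xyz [ 36.4 232.8] 240.2 F [0.8 3.9 2.2] w -0.0 yaw tool x rel machine 1.57
tool shift mm [-47.8   1.6   2. ]
```

View pics/side4.png

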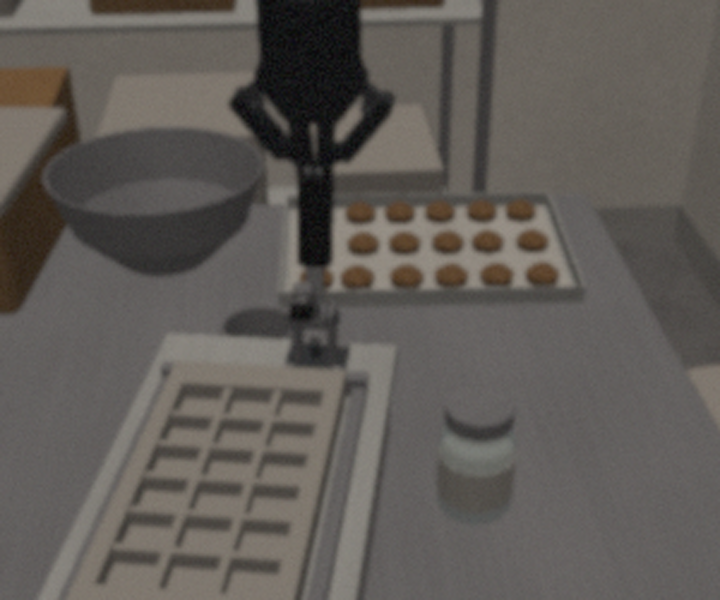

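The handle is moving with the fingers square behind it (crop 300–330, 165–265), at about 4 N. I push on past the middle.

Call:
{"name": "carry_out", "arguments": {
  "rows": [
    [0,-5,2,0,0],
    [0,-10,2,0,0],
    [0,-15,2,0,0],
    [0,-20,2,0,0],
    [0,-25,2,0,0],
    [0,-30,2,0,0],
    [0,-35,2,0,0],
    [0,-39,2,0,0],
    [0,-43,2,0,0],
    [0,-46,2,0,0],
    [0,-46,2,0,0]
  ]
}}

```text
time_s: 12.35
tcp_pos: [0.5809, 0.2231, 0.2369]
tool_rot: [2.42, 2.003, -0.005]
contact_force: [-0.3, -0.0, 0.0]
width: -0.0002
finger_force: 0.0
```

```bash
python3 go.py 38 185 238; python3 - <<'E'
from h import *
c=cam("side"); cv2.imwrite("pics/side5.png",cv2.resize(c[0][80:330,150:450],None,fx=2.4,fy=2.4,interpolation=2)[:,:,::-1])
E
```

```text
t 12.35 machine xyz [ 38.5 182.7] 236.9 F [-0.3 -0.   0. ] w -0.2 yaw tool x rel machine 1.566
tool shift mm [ 2.3 -0.6 -1.1]
```

View pics/side5.png

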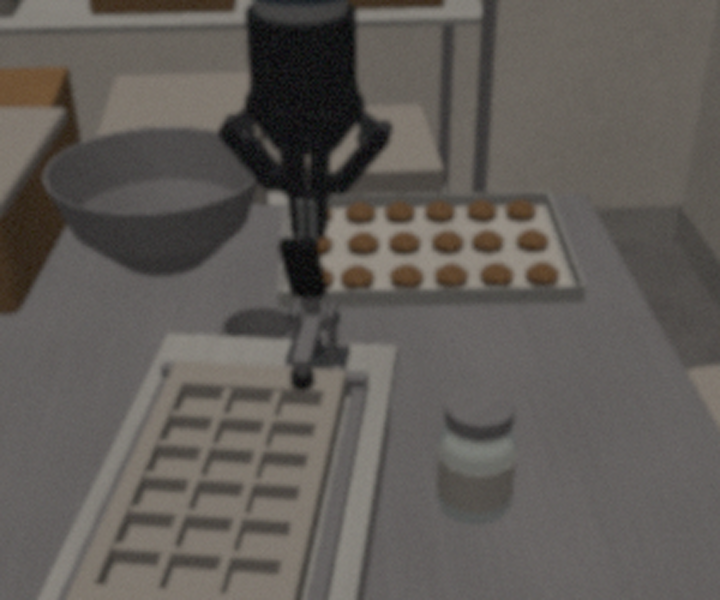

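The lever has snapped over: the handle leans to -y and the foot rests on the mould's land at crop (302,378), with no force on the tool. I back away and take a last look.

Call:
{"name": "carry_out", "arguments": {
  "rows": [
    [0,10,0,0,0],
    [0,25,0,0,0],
    [0,40,0,0,0],
    [0,60,0,-10,0],
    [0,80,0,-40,0],
    [0,80,0,-80,0],
    [0,80,0,-100,0],
    [0,80,0,-100,0],
    [0,80,0,-100,0],
    [0,80,0,-100,0]
  ]
}}

```text
time_s: 13.4
tcp_pos: [0.5952, 0.304, 0.3363]
tool_rot: [-2.417, -2.006, 0.005]
contact_force: [-0.9, -0.5, -0.8]
width: -0.0
finger_force: 0.0
```

```bash
python3 go.py; python3 - <<'E'
from h import *
c=cam("top"); d=cam("side")
a=cv2.resize(c[0][215:405,150:500],(700,380),interpolation=2); b=cv2.resize(d[0][140:250,200:400],(364,200),interpolation=2)
im=np.zeros((590,700,3),np.uint8); im[:380]=a; im[385:585,:364]=b
cv2.imwrite("pics/final.png",im[:,:,::-1])
E
```

```text
t 13.4 machine xyz [ 37.8 264.8] 336.3 F [-0.9 -0.5 -0.8] w -0.0 yaw tool x rel machine 1.569
```

View pics/final.png

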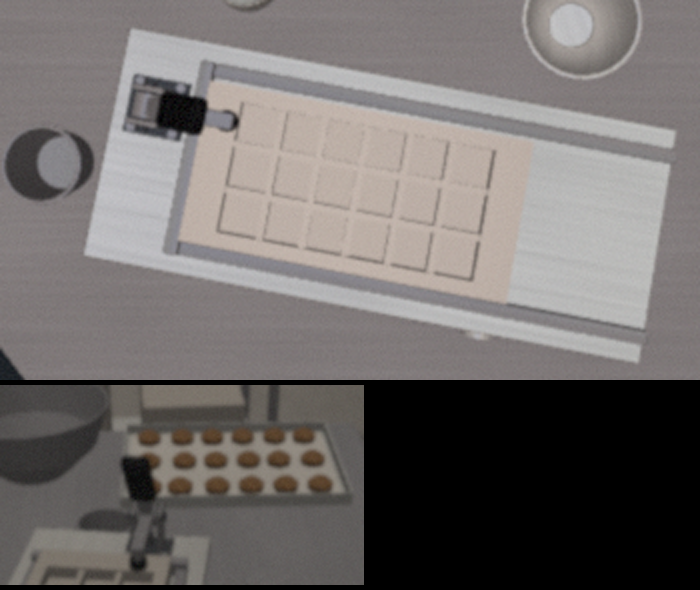

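The mould is flush with the stop (about (210,82) to (180,243)), and the clamp foot is down on its land at (230,121). The cup and bowl have not moved and the robot is clear.

```bash
python3 -c "
from plant import manip
print(manip.sign_off())"
```

```text
the job is handed in; nothing more can be done
None
```

The job is handed in: the mould is home against the end stop, the clamp has snapped shut with its foot on the mould, and the arm never went near the jar, cup or bowl (13.4 s of the 48 s used); the hand-in returned no verdict.

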